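# Collect finished battery cells from the catch tray

## Task

Collect the two blue battery cells from the machine's sloping catch tray and stand them upright, terminal up, on the floor of the yellow tote beside the cell already packed there, setting them down gently without dropping them. Leave the red reject cell in its lane and do not disturb the packed cell or the other things on the bench. When both cells stand in the tote, and not before, press the green button on the pod fully down so that the machine carries on.

Things in the scene. Friction and masses are not known exactly. Their poses are not given: they have to be found in the camera images.
- cell_a: finished cylindrical battery cell with a blue sleeve, steel ends, 46 mm in diameter and 95 mm tall (91 mm body with a brass terminal 16 mm wide and 4 mm high in the middle of its top), about 0.33 kg; origin at the centre of its underside, z along its axis towards the terminal. At the start it stands in one lane of the catch tray and leans 32 degrees with the tray, its top towards the robot
- cell_b: second blue finished cell, the same as cell_a, in another lane of the catch tray
- reject: reject cell: red sleeve, otherwise the same as cell_a, in the remaining lane; it stays there
- packed: blue cell of the same kind that already stands upright in the tote; it stays there
- tray: fixed catch tray, 312 mm wide, cheeks 65 mm high, at the end of a low belt; origin on the table under its middle, x towards the belt (away from the robot), y along the row of three lanes, 95 mm apart, the middle one at y = 0; dividers 24 mm high, 4 mm thick. Belt 176 mm wide, up to 82 mm high, from x = 65 to 265 mm
- tray_floor (a point): point on the tray's sloping floor in the middle lane, 45 mm above the table, axes as the tray's. The floor is tilted 32 degrees (0.56 rad) about y and falls towards the robot (-x); a clear wall 5 mm thick, square to it and 59 mm high, stands on the robot's side. Cells stand square to the floor and lean on this wall
- tote: fixed open yellow tote, 200 mm (x) by 300 mm (y) by 50 mm high outside, walls and floor 5 mm thick; origin at the centre of its underside, so its inner floor is 5 mm above the table
- pod: fixed grey push-button pod, 66 by 66 mm and 55 mm high, with the green button on top; origin at the centre of its underside
- start (a joint): green button's travel in m: 0 released, about 0.006 fully down, spring return, 5 N
- start_top (a point): centre of the top face of the green button (32 mm in diameter, pressed straight down)
- wash_bottle: bystander: clear to whitish plastic bottle with a white cap, 64 mm in diameter, 140 mm tall, origin at the centre of its underside
- film_roll: bystander: white roll standing on end, 110 mm in diameter, 70 mm tall, origin at the centre of its underside
- driver: bystander: screwdriver lying on the table; origin at its middle
Mind the look-alikes: they are no part of the job. Leave any orange look-alike of the pod alone.

How it is judged:
On the way, in this order (a step that is already met when the one before it is completed fails the run):
1. both blue cells stand upright on the tote floor (x of cell_a in the frame of tote between -0.085 and 0.085 m and y of cell_a in the frame of tote between -0.135 and 0.135 m and height (world z) of cell_a between -0.005 and 0.012 m and angle between each of cell_a, cell_b's own z axis and vertical below 0.1 rad and x of cell_b in the frame of tote between -0.085 and 0.085 m and y of cell_b in the frame of tote between -0.135 and 0.135 m and height (world z) of cell_b between -0.005 and 0.012 m), for 0.2 s.
2. the green button is pressed down (value of joint start above 0.004 m), for 0.02 s.
At the end, for the whole second after the job is handed in: both blue cells and the cell packed before stand at rest on the tote floor, terminal up within 0.1 rad (6 degrees) of vertical, the red cell is within 20 mm of where it was in its lane, and the button has come back up (all of step 1 and x of packed in the frame of tote between -0.085 and 0.085 m and y of packed in the frame of tote between -0.135 and 0.135 m and height (world z) of packed between -0.005 and 0.012 m and angle between packed's own z axis and vertical below 0.1 rad and linear speed of each of cell_a, cell_b, packed below 0.03 m/s and angular speed of each of cell_a, cell_b, packed below 0.3 rad/s and distance of reject from where it was at the start of the episode below 0.02 m and value of joint start below 0.002 m); the robot touches nothing.
It fails at once if the button is pressed (4 mm) before both blue cells stand in the tote (value of joint start above 0.004 m and not ((x of cell_a in the frame of tote between -0.085 and 0.085 m and y of cell_a in the frame of tote between -0.135 and 0.135 m and height (world z) of cell_a between -0.005 and 0.012 m and angle between cell_a's own z axis and vertical below 0.1 rad) and (x of cell_b in the frame of tote between -0.085 and 0.085 m and y of cell_b in the frame of tote between -0.135 and 0.135 m and height (world z) of cell_b between -0.005 and 0.012 m and angle between cell_b's own z axis and vertical below 0.1 rad))).
It fails at once if a blue cell is dropped (it falls free of all contact at more than 0.5 m/s, so from more than about 13 mm) or tipped over (past 63 degrees) ((linear speed of cell_a above 0.5 m/s and contact force between cell_a and anything else below 0.01 N) or angle between any of cell_a, cell_b's own z axis and vertical above 1.1 rad or (linear speed of cell_b above 0.5 m/s and contact force between cell_b and anything else below 0.01 N)).
It fails at once if the red cell is moved out of its place by more than 20 mm (distance of reject from where it was at the start of the episode above 0.02 m).
It fails at once if the packed cell is moved more than 30 mm or tipped (distance of packed from where it was at the start of the episode above 0.03 m or angle between packed's own z axis and vertical above 0.5 rad).
It fails at once if another thing on the bench is moved more than 30 mm (distance of any of wash_bottle, film_roll, driver from where it was at the start of the episode above 0.03 m).
It also fails if it takes over 67 s, if anything falls off the work surface, if the arm or the gripper's body presses on something with over 40 N, if the wrist force passes 120 N, or if a joint passes its speed limit or range.

## Robot

A 6-joint arm with a two-finger parallel gripper is mounted at the origin on the work surface. World frame = base frame: x ahead of the robot, y to its left, z up, the work surface at z = 0. Lengths are in m, angles in rad, forces in N, time in s.
With the tool pointing down it reaches from about 0.2 to 0.875 m from the base axis. Payload 3.4 kg.
Tool frame: the origin (TCP) lies between the finger pads; the fingertips stand 25 mm ahead of it and the grasp point (between the pads) lies 6 mm ahead of it (r.nose_length is the z of the fingertips in the tool frame, in m); z points along the fingers, x is the direction in which the jaws open and shut, and the axes are right-handed (so a half turn about z gives the same grasp; the last joint's range is limited). The gripper opens to 94 mm and grips with 3 to 60 N. Pads are 16 mm wide; open, the fingers measure 119 mm over their backs; the gripper's body (75 mm by 177 mm) begins 78 mm behind the grasp point.
Start: joints at [-1.444, 0.276, 1.505, -0, 1.361, -0.121], TCP at [0.141, -0.557, 0.23] pointing down, gripper open.
Joint ranges: [-2.89, 2.89], [-0.75, 2.08], [0.22, 2.7], [-1.18, 4.32], [0.11, 2.71], [-2.7, 2.7]. Speed limits (rad/s): [2.57, 2.57, 3.14, 3.14, 3.14, 3.14].

## Interface

Orientations are given as a unit quaternion [w, x, y, z].
In Python, from plant import r, gripper_to, inverse_kinematics, vision, models, telemetry gives the robot as it stands. Calls block until the motion is done:
- r.move_to(position, orientation): joint-space move of the TCP to a pose.
- r.move_l(position, rot=None, vel=0.15, guard=None): straight line of the TCP; rot=None keeps the orientation; vel is the mean speed in m/s. With guard (N) it stops when the force on the tool has changed by that much, and returns True; else False.
- r.movej(angles): joint-space move.
- gripper_to(opening, f_grip=None): finger opening in m; f_grip is the grip in N (None keeps the last); returns when the fingers have stopped.
- r.hold(seconds).
- inverse_kinematics(position, orientation): joint angles nearest the present ones, or None.
- vision.snapshot(name): name is "scene" or "top" or "wrist"; returns the picture (420x560x3 uint8, red, green, blue); there is no depth.
- vision.get_calibration(name): a dict with "fx", "fy", "cx", "cy" (pixels), "position" and "orientation" of the camera in the world. Camera axes: x right, y down, z forward; pixel columns grow to the right and rows downward; lengths in m; the calibration is good to about 2 mm. The wrist camera is an equidistant fisheye: a pixel r from the principal point sees the ray r / f radians off the axis. A picture is of the moment at which its call begins: read the wrist's pose just before it. get_calibration takes no time and is no camera call; for the wrist camera it gives the pose at the moment of the call.
A pose or a line that the arm cannot do raises r.PlanningError and nothing moves.
- r.sign_off(): hands the job in, once; it reports no verdict.
Trained networks look in the newest picture that a camera, given by its name, has taken for a name from the list of things; names that differ only in an ending like _2 or _b are one class to them, and where a whole thing is asked for, a point or a joint stands for the part that bears it (a point fixed in the world has none). Each returns a list of dicts, best first, with "score" (0 to 1); they miss things now and then, are a little off and sometimes report something else, mostly with a low value. They report only what shows in the picture. A call takes as long as a camera call. They do not tell look-alikes from the thing itself.
- models.boxes_of(thing, camera): "at" ([x, y, z] in m, in world coordinates, good to about 4 mm: the middle of the surface that is visible of it).
- models.regions_of(thing, camera): "pixels" (420x560 bool, what is visible of it).
- models.mark_of(thing, camera): "at" ([x, y, z] in m, in world coordinates, good to about 4 mm: a listed point, or the origin of a listed thing).
Readings, each from a call of its own:
- telemetry.current_t(): time.
- telemetry.current_joints(): joint angles.
- telemetry.current_dq(): joint speeds.
- telemetry.current_joint_efforts(): joint torques, N m.
- telemetry.current_ee_pos(): TCP position.
- telemetry.current_tool_rot(): TCP orientation.
- telemetry.current_wrist_force(): force on the tool from outside, world axes, zero at the start.
- telemetry.current_torque(): the same for the moment, N m.
- telemetry.current_opening(): finger opening in m.
Only numpy, scipy, OpenCV 4.12 (cv2) and the standard library are available. Lean on these libraries where they do the work, as an engineer would, in place of code of your own. Each camera call takes 0.05 s, during which the arm holds its last target.

## Working session

There is one attempt and no reset: what is moved stays moved. The work goes in short steps, each a Python script; the robot and the scene stay as the last script left them, time stands still between calls to the robot, and variables do not carry over. Pictures are saved under pics/ and viewed, and the job is handed in when it is done.

```bash
ls; mkdir -p pics
python3 - <<'E'
from plant import r, vision, models, telemetry
import cv2
for n in ("scene","top","wrist"):
    im=vision.snapshot(n); cv2.imwrite(f"pics/{n}0.png",im[:,:,::-1])
    c=vision.get_calibration(n); print(n,c)
for n in ("scene","top"):
  for t in ("cell_a","reject","packed","tray","tray_floor","tote","pod","start_top","wash_bottle","film_roll","driver"):
    try: print(n,t,[(d["at"].__class__ and [round(float(v),3) for v in d["at"]],round(d["score"],2)) for d in models.mark_of(t,n)])
    except Exception as e: print(n,t,e)
print(telemetry.current_t())
E
```

```text
pics
scene {'fx': 396.5577347765032, 'fy': 396.5577347765032, 'cx': 282.38737920046486, 'cy': 210.41692374121706, 'position': array([ 1.26455211, -0.45904888,  1.11610808]), 'orientation': array([-0.26396761,  0.81212151,  0.49592553, -0.15759958])}
top {'fx': 487.78946906735604, 'fy': 487.78946906735604, 'cx': 280.7455522432393, 'cy': 211.37646846707017, 'position': array([ 0.53004259, -0.11561643,  1.43597437]), 'orientation': array([-0.02146886,  0.70684031, -0.70681906,  0.01796346])}
wrist {'fx': 325.19226210127806, 'fy': 325.19226210127806, 'cx': 277.9580572800775, 'cy': 214.45699612057882, 'position': array([ 0.22096382, -0.5360967 ,  0.38348271]), 'orientation': array([ 0.11236804,  0.78080766, -0.60816928, -0.08856044])}
scene cell_a [([0.532, -0.351, 0.05], 0.79), ([0.52, -0.263, 0.046], 0.78)]
scene reject [([0.503, -0.169, 0.046], 0.93)]
scene packed [([0.571, 0.255, 0.008], 0.85)]
scene tray [([0.519, -0.261, 0.002], 0.66)]
scene tray_floor [([0.516, -0.26, 0.045], 0.75), ([0.532, -0.353, 0.048], 0.28)]
scene tote [([0.54, 0.275, 0.001], 0.9)]
scene pod [([0.609, 0.004, 
[... 366 characters left out ...]
, 0.94), ([0.533, -0.35, 0.045], 0.88), ([0.78, -0.014, 0.004], 0.61)]
top reject [([0.511, -0.168, 0.041], 0.91)]
top packed [([0.57, 0.258, 0.006], 0.79), ([0.614, 0.005, 0.072], 0.66)]
top tray [([0.517, -0.256, -0.001], 0.74), ([0.78, -0.015, 0.004], 0.31)]
top tray_floor [([0.517, -0.263, 0.042], 0.85)]
top tote [([0.541, 0.277, 0.001], 0.68)]
top pod [([0.78, 0.146, 0.001], 0.78), ([0.611, 0.004, 0.0], 0.63), ([0.542, 0.277, -0.001], 0.2)]
top start_top [([0.784, 0.143, 0.08], 0.65), ([0.615, 0.005, 0.074], 0.53)]
top wash_bottle [([0.781, -0.012, 0.003], 0.85)]
top film_roll [([0.401, -0.566, -0.001], 0.61), ([0.613, 0.001, 0.001], 0.23)]
top driver [([0.592, -0.539, 0.0], 0.87)]
1.25
```

View pics/scene0.png

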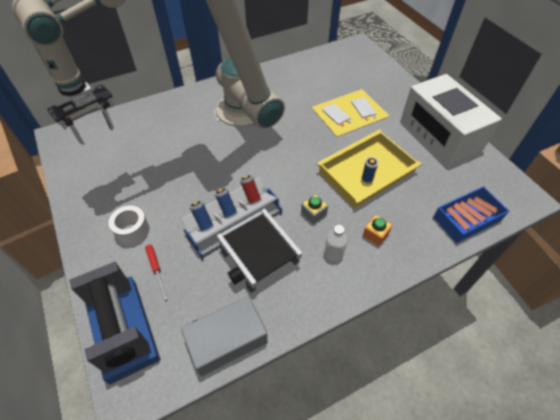

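View pics/top0.png

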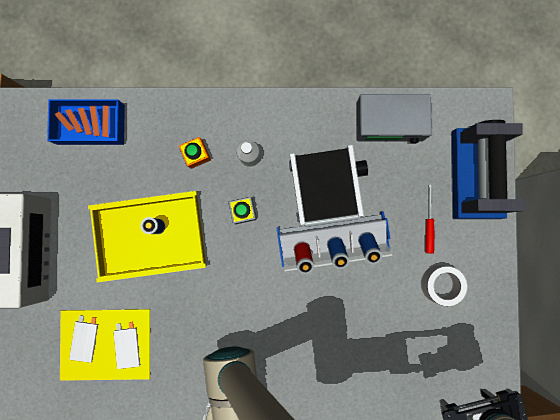

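View pics/wrist0.png

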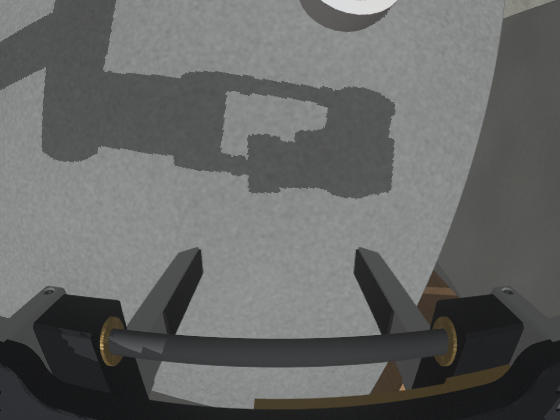

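Run:
```python
import cv2,numpy as np
a=cv2.imread("pics/top0.png")
c=[cv2.resize(a[190:290,265:405],None,fx=5.6,fy=5.6,interpolation=cv2.INTER_CUBIC)]
cv2.imwrite("pics/crop_tray.png",c[0])
b=cv2.imread("pics/scene0.png")
d=np.vstack([np.hstack([cv2.resize(a[125:235,170:270],(380,290)),cv2.resize(b[185:265,295:400],(380,290))]),
 np.hstack([cv2.resize(a[180:290,80:215],(380,290)),cv2.resize(b[160:260,170:300],(380,290))])])
cv2.imwrite("pics/crop2.png",d)
```

```text
(no output)
```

View pics/crop_tray.png

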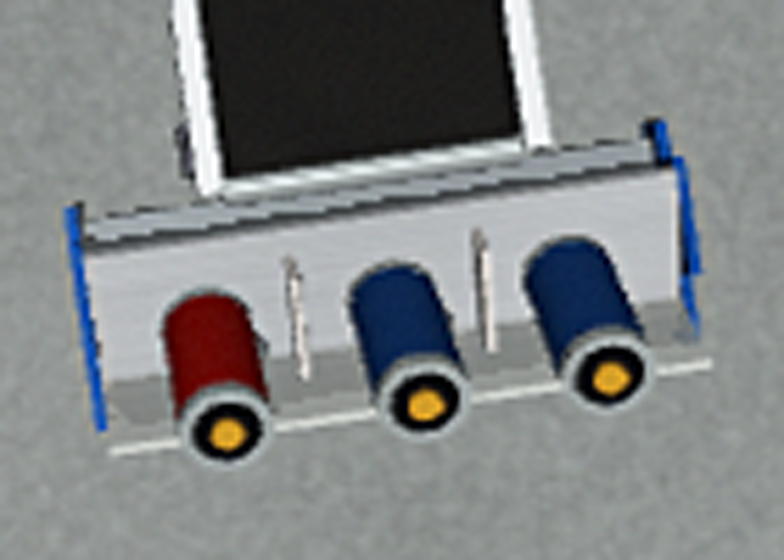

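View pics/crop2.png

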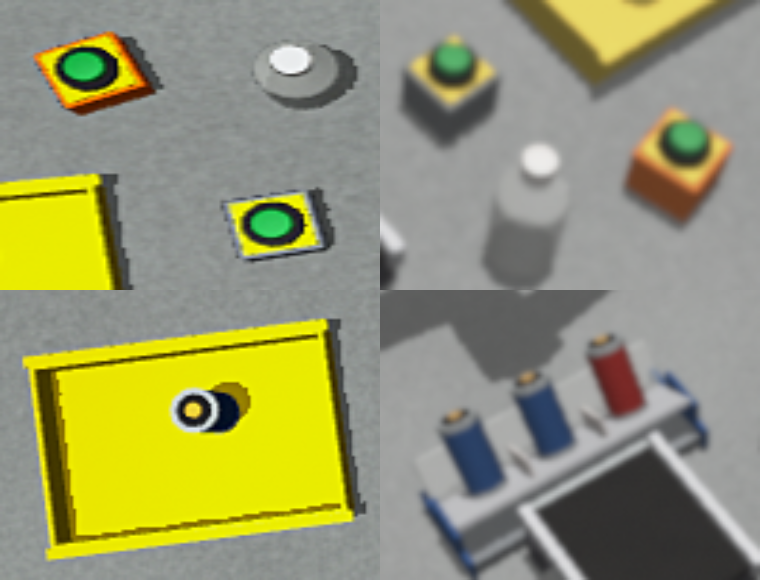

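```bash
cat > h.py <<'E'
import numpy as np, cv2
from scipy.spatial.transform import Rotation as R
from plant import r, gripper_to, inverse_kinematics, vision, models, telemetry
def q2R(q): return R.from_quat([q[1],q[2],q[3],q[0]])
def R2q(M):
    q=R.from_matrix(M).as_quat(); return np.array([q[3],q[0],q[1],q[2]])
def ray(c,px,fish=False):
    u=(px[0]-c['cx'])/c['fx']; v=(px[1]-c['cy'])/c['fy']
    if fish:
        th=np.hypot(u,v); d=np.array([u/th*np.sin(th),v/th*np.sin(th),np.cos(th)])
    else: d=np.array([u,v,1.])
    return np.array(c['position']),q2R(c['orientation']).apply(d/np.linalg.norm(d))
def proj(c,P,fish=False):
    p=q2R(c['orientation']).inv().apply(np.array(P)-c['position'])
    if fish:
        th=np.arctan2(np.hypot(p[0],p[1]),p[2]); n=p[:2]/np.hypot(p[0],p[1])*th
    else: n=p[:2]/p[2]
    return np.array([c['cx']+c['fx']*n[0],c['cy']+c['fy']*n[1]])
def atz(c,px,z,fish=False):
    o,d=ray(c,px,fish); return o+d*(z-o[2])/d[2]
A=np.radians(32)
def tray_axes(yaw):
    xt=np.array([np.cos(yaw),np.sin(yaw),0]); yt=np.array([-np.sin(yaw),np.cos(yaw),0])
    ax=-np.sin(A)*xt+np.cos(A)*np.array([0,0,1]); return xt,yt,ax
def toolR(z,x): return np.column_stack([x,np.cross(z,x),z])
E
python3 - <<'E'
from h import *
c=vision.get_calibration("top")
T=[]
for p in ((229,434),(427,404),(611,378)):
    px=np.array(p)/5.6+np.array([265,190])-0.41
    T.append(atz(c,px,0.1256)); print(T[-1].round(4))
d=T[0]-T[2]; yaw=np.arctan2(-d[0],d[1]); print("yaw",yaw,np.linalg.norm(d))
xt,yt,ax=tray_axes(yaw)
for t in T: print("origin",(t-0.095*ax).round(4))
# tote corners at z .05 outer rim, pods
for p in ((88.8,206),(196,192.5),(207,266),(97.5,281)): print("tote",atz(c,p,0.05).round(4))
print("packed",atz(c,(80+193*135/380,180+(410-290)*110/290),0.1).round(4))
print("button",atz(c,(170+272*100/380,125+223*110/290),0.075).round(4))
for k,t in (("b",T[1]),("a",T[2])):
  o=t-0.095*ax
  for s in (1,-1):
    M=toolR(-ax,s*yt)
    for h in (0.06,0.11,0.16):
        pos=o+ax*(h+0.006); q=inverse_kinematics(pos,R2q(M)); print(k,s,h,None if q is None else np.round(q,2))
for y in (0.2,0.36):
  for s in (1,-1):
    q=inverse_kinematics([0.54,y,0.071+.1],R2q(toolR(np.array([0,0,-1.]),s*yt))); print("tote",y,s,None if q is None else np.round(q,2))
E
```

```text
[ 0.454  -0.1753  0.1256]
[ 0.4683 -0.2698  0.1256]
[ 0.4807 -0.3577  0.1256]
yaw 0.14529746704048171 0.1843785194614465
origin [ 0.5039 -0.168   0.045 ]
origin [ 0.5182 -0.2625  0.045 ]
origin [ 0.5306 -0.3504  0.045 ]
tote [0.6228 0.4389 0.05  ]
tote [0.6614 0.1332 0.05  ]
tote [0.4526 0.1    0.05  ]
tote [0.4102 0.4096 0.05  ]
packed [0.5658 0.2535 0.1   ]
button [0.6111 0.0007 0.075 ]
b 1 0.06 None
b 1 0.11 None
b 1 0.16 None
b -1 0.06 [-0.96  0.24  2.1   0.82  0.7  -0.15]
b -1 0.11 [-1.02  0.16  2.07  0.73  0.82 -0.08]
b -1 0.16 [-1.08  0.08  2.03  0.67  0.94 -0.04]
a 1 0.06 None
a 1 0.11 None
a 1 0.16 None
a -1 0.06 [-1.04  0.33  1.95  0.77  0.79 -0.15]
a -1 0.11 [-1.09  0.26  1.92  0.7   0.89 -0.1 ]
a -1 0.16 [-1.15  0.2   1.89  0.65  1.   -0.07]
tote 0.2 1 [ 0.23  0.32  1.6  -0.    1.23 -1.48]
tote 0.2 -1 [ 0.23  0.32  1.6  -0.    1.23  1.66]
tote 0.36 1 [ 0.48  0.42  1.43 -0.    1.29 -1.24]
tote 0.36 -1 [ 0.48  0.42  1.43 -0.    1.29  1.91]
```

Run:
```python
from h import *
xt,yt,ax=tray_axes(0.145)
o=np.array([0.5306,-0.3504,0.045]); M=toolR(-ax,-yt)
gripper_to(0.07,20)
r.move_to(o+ax*0.19,R2q(M))
c=vision.get_calibration("wrist"); im=vision.snapshot("wrist"); cv2.imwrite("pics/w1.png",im[:,:,::-1])
np.save("c1.npy",c,allow_pickle=True)
print(c['position'].round(3), telemetry.current_t())
for oo in ([0.5039,-.168,.045],[.5182,-.2625,.045],[.5306,-.3504,.045]): print(proj(c,np.array(oo)+ax*0.095,True).round(1),proj(c,np.array(oo),True).round(1))
```

```text
[ 0.419 -0.367  0.381] 3.2
[ 78.5 223.6] [121.4 198.8]
[171.7 223.9] [197.7 197.3]
[277.7 224.7] [277.7 197.3]
```

View pics/w1.png

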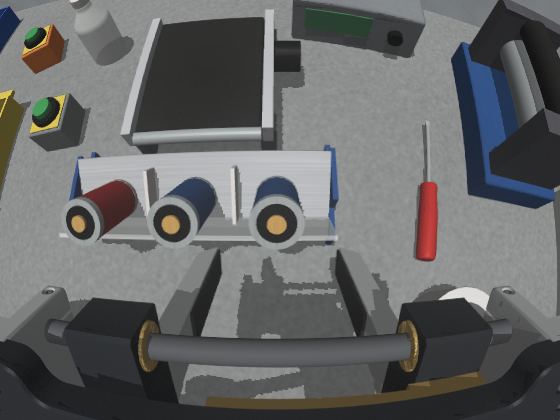

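Run:
```python
from h import *
xt,yt,ax=tray_axes(0.145)
o=np.array([0.5306,-0.3504,0.045])-0.001*yt
H=0.068
print(r.move_l(o+ax*H,vel=0.12,guard=15), telemetry.current_wrist_force())
gripper_to(0.03,30)
print(telemetry.current_opening(),telemetry.current_wrist_force())
print(r.move_l(o+ax*(H+0.01),vel=0.04),telemetry.current_wrist_force())
print(r.move_l(o+ax*(H+0.1),vel=0.12),telemetry.current_wrist_force(),telemetry.current_opening())
c=vision.get_calibration("top"); im=vision.snapshot("top"); cv2.imwrite("pics/t1.png",im[:,:,::-1])
im2=vision.snapshot("wrist"); cv2.imwrite("pics/w2.png",im2[:,:,::-1])
cv2.imwrite("pics/s12.png",np.vstack([im[150:360,100:500],im2[100:310,80:480]])[:,:,::-1])
print(telemetry.current_t())
```

```text
False [-0.03586281  0.6844162  -0.24022959]
0.04578480226533852 [-1.97752554  0.85681596  4.10754575]
False [ 0.88439639  0.78339136 -0.67149921]
False [ 0.17555406 -0.17679288 -4.27749718] 0.04619771866870572
6.2667
```

View pics/s12.png

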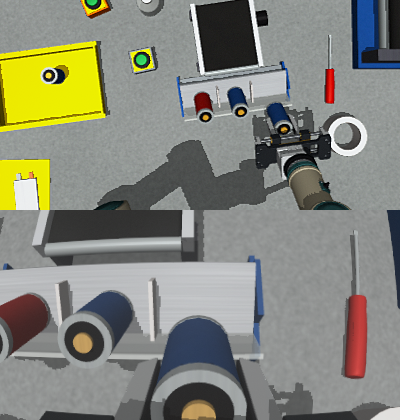

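```bash
cat >> h.py <<'E'
TY=0.13; TC=np.array([0.541,0.277,0.0])
txt=np.array([np.cos(TY),np.sin(TY),0]); tyt=np.array([-np.sin(TY),np.cos(TY),0])
def totep(x,y,z): return TC+txt*x+tyt*y+np.array([0,0,z])
E
python3 - <<'E'
from h import *
Z=np.array([0,0,-1.])
for s in (1,-1):
    for y in (0.08,-0.095):
        q=inverse_kinematics(totep(-0.01,y,0.25),R2q(toolR(Z,s*txt))); print(s,y,None if q is None else q.round(2))
p=telemetry.current_ee_pos(); print(p)
r.move_l(np.array([p[0],p[1],0.27]),vel=0.15)
q=[inverse_kinematics(totep(-0.01,0.08,0.26),R2q(toolR(Z,s*txt))) for s in (1,-1)]
s=[1,-1][int(np.argmin([9 if a is None else abs(a[5]) for a in q]))]
print(s)
r.move_to(totep(-0.01,0.08,0.26),R2q(toolR(Z,s*txt)))
print(telemetry.current_t(),telemetry.current_opening(),telemetry.current_wrist_force(),telemetry.current_torque())
for n in("top","wrist","scene"):
    cv2.imwrite(f"pics/{n}3.png",vision.snapshot(n)[:,:,::-1])
a=cv2.imread("pics/top3.png")[130:340,40:320];b=cv2.imread("pics/scene3.png")[100:310,200:480]; cv2.imwrite("pics/m3.png",cv2.resize(np.hstack([a,b]),None,fx=1.4,fy=1.4))
E
```

```text
1 0.08 [ 0.49  0.35  1.35 -0.    1.44  0.36]
1 -0.095 [ 0.2   0.26  1.48 -0.    1.4   0.07]
-1 0.08 None
-1 -0.095 None
[ 0.44251929 -0.36365464  0.18639942]
1
9.525 0.045506572934835364 [-0.15820932  0.19160885 -3.47328742] [ 0.01147423 -0.06971346  0.04368129]
```

View pics/m3.png

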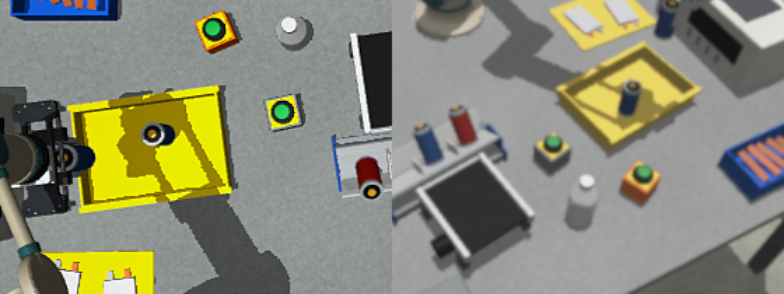

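View pics/wrist3.png

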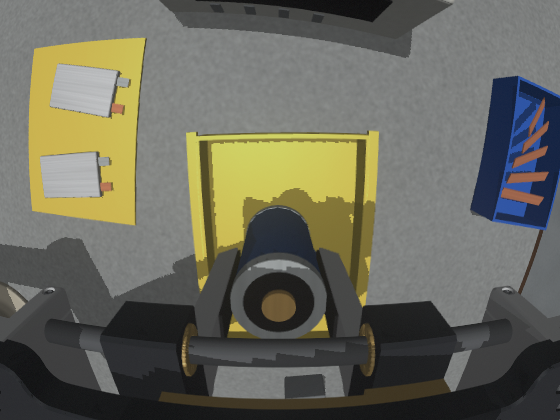

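Run:
```python
from h import *
c=vision.get_calibration("wrist"); p=telemetry.current_ee_pos(); M=q2R(telemetry.current_tool_rot()).as_matrix()
b=p+M[:,2]*0.068; t=p-M[:,2]*0.027
print("term",proj(c,t,True),"bottom rim",[proj(c,b+s*0.023*M[:,1],True).round(1) for s in (1,-1)], M[:,2].round(4))
r.move_l(totep(-0.01,0.08,0.09),vel=0.15)
g=r.move_l(totep(-0.01,0.08,0.066),vel=0.02,guard=4)
print(g,telemetry.current_ee_pos(),telemetry.current_wrist_force())
c=vision.get_calibration("wrist");im=vision.snapshot("wrist"); cv2.imwrite("pics/w4.png",im[:,:,::-1])
im=vision.snapshot("top"); cv2.imwrite("pics/t4.png",cv2.resize(im[170:300,60:230],None,fx=4,fy=4)[:,:,::-1])
print(telemetry.current_t())
```

```text
term [278.7947826  311.23987394] bottom rim [array([278.4, 267.1]), array([278.4, 208.2])] [ 1.e-04 -1.e-04 -1.e+00]
True [0.52043016 0.35509113 0.07414809] [-0.78052463  0.55884148  4.42401921]
11.85
```

View pics/w4.png

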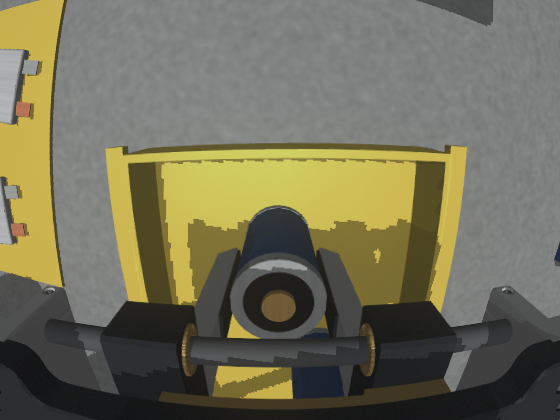

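View pics/t4.png

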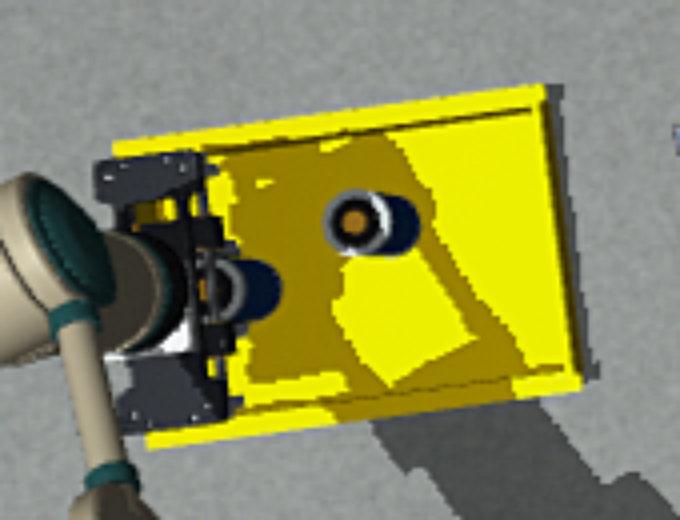

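Run:
```python
from h import *
p=telemetry.current_ee_pos()
gripper_to(0.044,6)
g=r.move_l(p-np.array([0,0,0.0015]),vel=0.01,guard=8)
print(g,telemetry.current_ee_pos(),telemetry.current_wrist_force())
gripper_to(0.07)
r.hold(0.2)
p=telemetry.current_ee_pos()
r.move_l(np.array([p[0],p[1],0.2]),vel=0.15)
xt,yt,ax=tray_axes(0.145); M=toolR(-ax,-yt); o=np.array([0.5182,-0.2625,0.045])
r.move_l(np.array([p[0],p[1],0.27]),vel=0.2)
r.move_to(o+ax*0.20,R2q(M))
c=vision.get_calibration("wrist"); im=vision.snapshot("wrist"); cv2.imwrite("pics/w5.png",im[:,:,::-1])
print(proj(c,o+ax*0.095,True).round(1))
im=vision.snapshot("top"); cv2.imwrite("pics/t5.png",cv2.resize(im[170:300,60:230],None,fx=4,fy=4)[:,:,::-1])
print(telemetry.current_t(),telemetry.current_ee_pos()-(o+ax*.2))
ct=vision.get_calibration("top")
for z in (.1,.005): print(((proj(ct,[0.5204,0.3551,z])-[60,170])*4).round(0))
```

```text
False [0.52034325 0.3555958  0.07365818] [-2.3389973   0.98129257  7.73990192]
[279.5 221.7]
17.0167 [4.88359017e-04 3.88834183e-04 9.02717723e-05]
[205. 288.]
[251. 288.]
```

View pics/w5.png

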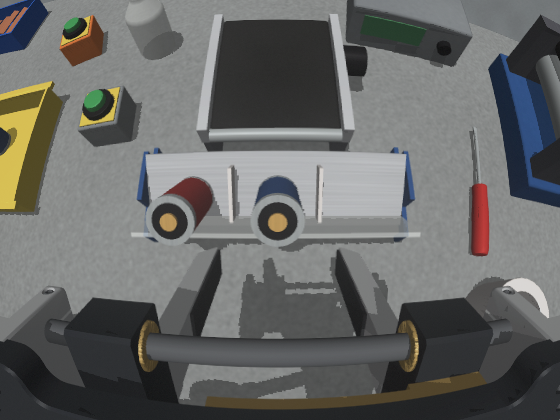

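View pics/t5.png

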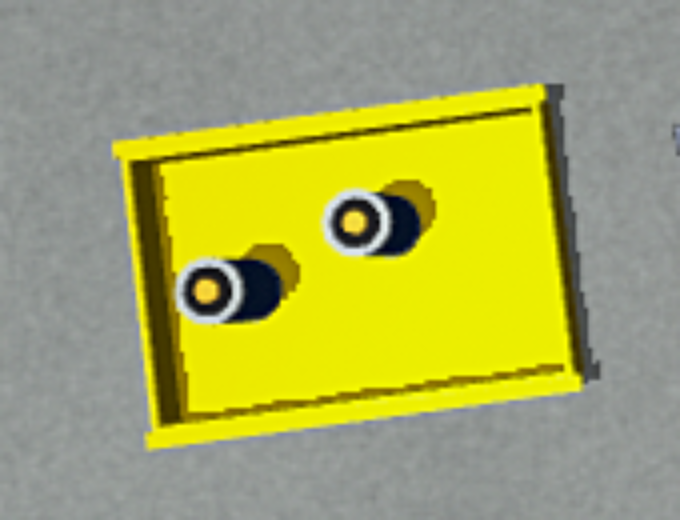

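Run:
```python
from h import *
xt,yt,ax=tray_axes(0.145)
o=np.array([0.5182,-0.2625,0.045])+0.001*yt
H=0.068
print(r.move_l(o+ax*H,vel=0.12,guard=15), telemetry.current_wrist_force())
gripper_to(0.03,30)
print(telemetry.current_opening(),telemetry.current_wrist_force())
r.move_l(o+ax*(H+0.01),vel=0.04)
r.move_l(o+ax*(H+0.1),vel=0.12)
print(telemetry.current_wrist_force(),telemetry.current_opening())
p=telemetry.current_ee_pos(); r.move_l(np.array([p[0],p[1],0.27]),vel=0.15)
Z=np.array([0,0,-1.])
r.move_to(totep(-0.01,-0.095,0.26),R2q(toolR(Z,txt)))
c=vision.get_calibration("wrist"); p=telemetry.current_ee_pos(); M=q2R(telemetry.current_tool_rot()).as_matrix()
print("term",proj(c,p-M[:,2]*0.027,True),proj(c,p+M[:,2]*0.068-0.023*M[:,1],True),telemetry.current_opening())
cv2.imwrite("pics/w6.png",vision.snapshot("wrist")[:,:,::-1])
im=vision.snapshot("top"); cv2.imwrite("pics/t6.png",im[:,:,::-1])
print(telemetry.current_t())
```

```text
False [-0.33524322  0.11548114  0.40127444]
0.045364221678153537 [-1.93164694  0.55847731  3.48196151]
[-0.89502893  0.17303571 -3.19391514] 0.04594219470386078
term [278.8010599  311.18210216] [278.42680935 208.14286777] 0.04543723581184465
22.575
```

View pics/w6.png

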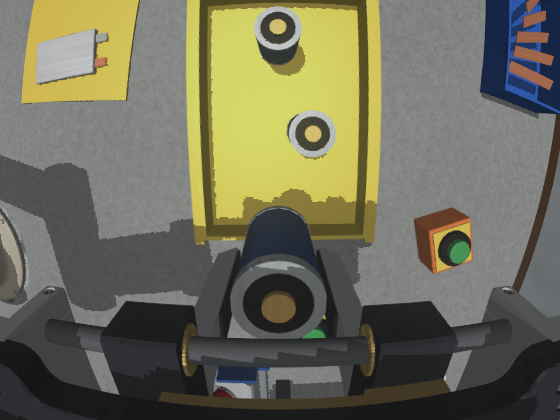

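View pics/t6.png

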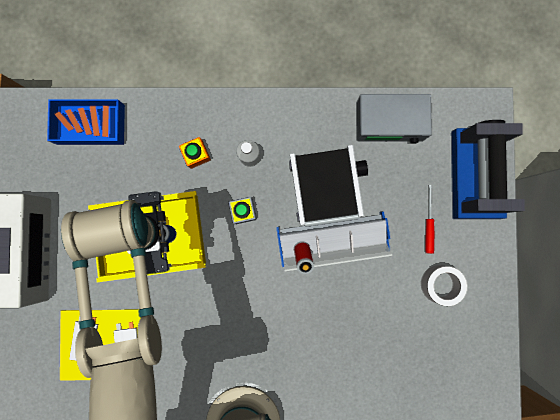

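Run:
```python
from h import *
x,y=-0.01,-0.095
r.move_l(totep(x,y,0.09),vel=0.15)
print(r.move_l(totep(x,y,0.066),vel=0.02,guard=4),telemetry.current_ee_pos(),telemetry.current_wrist_force())
p=telemetry.current_ee_pos()
gripper_to(0.044,6)
g=r.move_l(p-np.array([0,0,0.0015]),vel=0.01,guard=8)
print(g,telemetry.current_ee_pos(),telemetry.current_wrist_force())
gripper_to(0.07); r.hold(0.2)
p=telemetry.current_ee_pos()
r.move_l(np.array([p[0],p[1],0.27]),vel=0.15)
# out of the way over the pod, closed
gripper_to(0.0,10)
Z=np.array([0,0,-1.])
r.move_to([0.612-0.08*txt[1]*0,0.002,0.20],R2q(toolR(Z,txt)))
c=vision.get_calibration("wrist"); cv2.imwrite("pics/w7.png",vision.snapshot("wrist")[:,:,::-1])
print(proj(c,[0.612,0.002,0.075],True),telemetry.current_ee_pos(),r.nose_length)
im=vision.snapshot("top"); cv2.imwrite("pics/t7.png",cv2.resize(im[170:300,60:260],None,fx=4,fy=4)[:,:,::-1])
ct=vision.get_calibration("top")
for z in (.1,.005): print(((proj(ct,[p[0],p[1],z])-[60,170])*4).round(0))
print(telemetry.current_t(),telemetry.current_wrist_force())
for t in ("start_top","packed","cell_a"): print(t,[(np.round(d["at"],4),round(d["score"],2)) for d in models.mark_of(t,"wrist")])
```

```text
True [0.54322665 0.18156174 0.07386467] [0.50661718 0.05670355 3.85996184]
False [0.54323794 0.18204266 0.07328402] [-1.84252542 -0.10349872  6.71182122]
[278.1467689 217.0124867] [0.61203929 0.0034204  0.20082676] 0.025
[459. 255.]
[487. 256.]
29.4583 [ 0.22386634 -0.03415795 -0.02523714]
start_top [(array([0.6126, 0.0074, 0.0794]), 0.8), (array([0.7801, 0.1398, 0.0792]), 0.56), (array([ 0.5086, -0.1627,  0.0435]), 0.5)]
packed []
cell_a [(array([0.5408, 0.1799, 0.0038]), 0.7)]
```

View pics/w7.png

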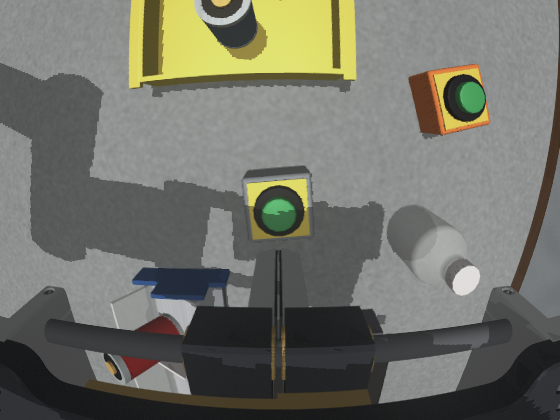

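View pics/t7.png

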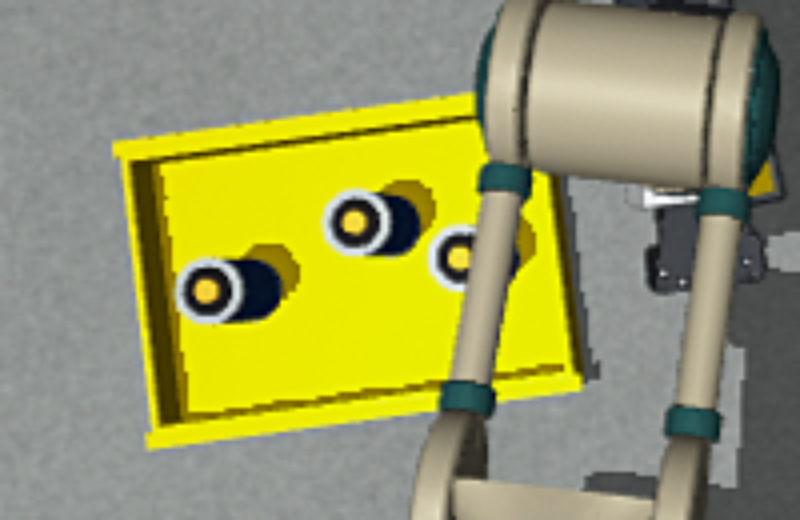

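Run:
```python
from h import *
x,y=0.612,0.006
r.move_l([x,y,0.115],vel=0.12)
print(telemetry.current_wrist_force())
print(r.move_l([x,y,0.085],vel=0.02,guard=15),telemetry.current_ee_pos(),telemetry.current_wrist_force())
r.hold(0.2); print(telemetry.current_ee_pos(),telemetry.current_wrist_force())
r.move_l([x,y,0.2],vel=0.1)
r.move_to([0.35,0.0,0.35],R2q(toolR(np.array([0,0,-1.]),txt)))
r.hold(0.3)
print(telemetry.current_t(),telemetry.current_wrist_force())
for n in("top","scene"): cv2.imwrite(f"pics/{n}8.png",vision.snapshot(n)[:,:,::-1])
for n in("top","scene"):
  for t in ("packed","reject","wash_bottle","film_roll","driver","start_top"): print(n,t,[(np.round(d["at"],3),round(d["score"],2)) for d in models.mark_of(t,n)])
```

```text
[ 0.34091116 -0.51866623  0.9131639 ]
True [0.61199392 0.00599635 0.09630677] [-0.81501329 -0.85821862  5.33196195]
[0.61198749 0.0060338  0.09625695] [-0.43808614 -0.83672152  5.82568954]
34.3 [-0.07146878 -0.10735934  0.99873813]
top packed [(array([0.57 , 0.255, 0.006]), 0.67)]
top reject [(array([ 0.511, -0.167,  0.041]), 0.76)]
top wash_bottle [(array([ 0.777, -0.015,  0.   ]), 0.92)]
top film_roll [(array([ 0.399, -0.564,  0.005]), 0.87)]
top driver []
top start_top [(array([0.614, 0.002, 0.077]), 0.6), (array([0.783, 0.142, 0.078]), 0.58), (array([ 0.52 , -0.256,  0.041]), 0.35)]
scene packed [(array([0.571, 0.256, 0.005]), 0.69)]
scene reject [(array([ 0.503, -0.172,  0.045]), 0.75)]
scene wash_bottle [(array([ 0.779, -0.016, -0.002]), 0.82), (array([0.52 , 0.355, 0.004]), 0.57)]
scene film_roll [(array([ 0.401, -0.574, -0.003]), 0.64)]
scene driver [(array([ 0.593, -0.539, -0.002]), 0.66)]
scene start_top [(array([0.612, 0.001, 0.079]), 0.4), (array([0.782, 0.145, 0.077]), 0.4)]
```

View pics/top8.png

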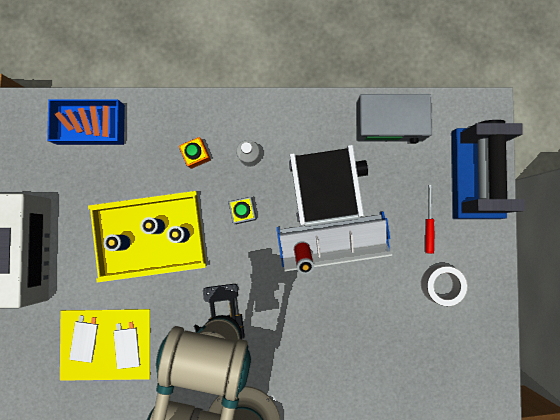

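View pics/scene8.png

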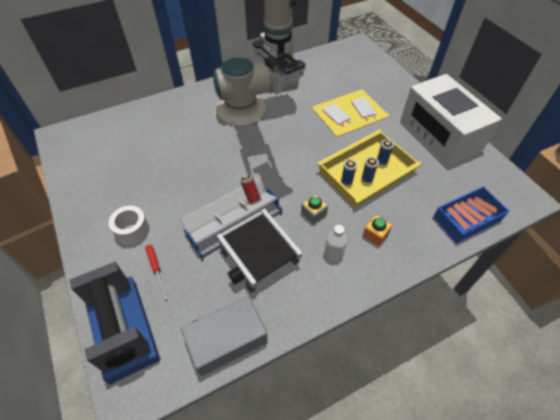

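The first press tripped the guard, but the force then settled at about 5.8 N, so I can't be sure the button bottomed. I'll press again in steps and record force against depth.

Run:
```python
from h import *
x,y=0.612,0.005
r.move_to([x,y,0.2],R2q(toolR(np.array([0,0,-1.]),txt)))
r.move_l([x,y,0.108],vel=0.12); r.hold(0.2)
f0=telemetry.current_wrist_force()[2]
z=0.108
while z>0.088:
    z-=0.001
    g=r.move_l([x,y,z],vel=0.01,guard=20); r.hold(0.05)
    f=telemetry.current_wrist_force()[2]-f0
    print(round(z,4),telemetry.current_ee_pos()[2].round(4),round(f,2),g)
    if f>16 or g: break
r.hold(0.1)
r.move_l([x,y,0.2],vel=0.1)
r.move_to([0.35,0.0,0.35],R2q(toolR(np.array([0,0,-1.]),txt)))
r.hold(0.3)
print(telemetry.current_t(),telemetry.current_wrist_force())
a=[vision.snapshot("top")[170:300,60:270],vision.snapshot("scene")[120:250,280:490]]
cv2.imwrite("pics/m9.png",cv2.resize(np.hstack(a),(800,248))[:,:,::-1])
```

```text
0.107 0.107 1.02 False
0.106 0.1059 0.54 False
0.105 0.105 1.38 False
0.104 0.104 0.55 False
0.103 0.1029 -0.03 False
0.102 0.1022 2.2 False
0.101 0.1012 2.6 False
0.1 0.1002 3.64 False
0.099 0.0991 2.58 False
0.098 0.0981 3.93 False
0.097 0.0971 5.08 False
0.096 0.0963 7.0 False
0.095 0.0962 10.54 False
0.094 0.0961 15.27 False
0.093 0.0959 19.77 False
44.55 [-0.57989598  0.20515239 -0.81156796]
```

View pics/m9.png

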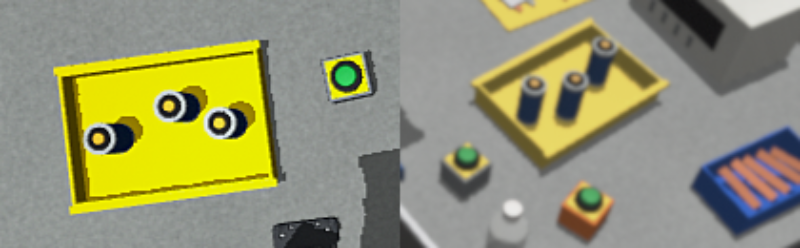

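The second press hit a hard stop at a TCP height of 0.096 m, after about 6 mm of travel from 0.1025 m. The button has come back up, and all three cells stand upright.

```bash
python3 -c "
from plant import r
r.sign_off()"
```

```text
the job is handed in; nothing more can be done
```

Both blue cells now stand upright, terminal up, in the yellow tote beside the packed cell. I then pressed the green button on the grey pod fully down and handed the job in at about 45 s; sign-off gives no verdict.

- **Cells:** I gripped each cell along its leaning axis, lifted it clear of the tray, turned it upright and lowered it slowly until it touched the floor. The last top and scene pictures show all three cells standing in the tote, away from its walls.
- **Button:** The first press stopped on its force guard, but the force then settled at only about 5.8 N, so I wasn't sure it had bottomed. I pressed again in 1 mm steps and hit a hard stop after about 6 mm, with the force rising to about 20 N. The first press had stopped at that same depth. In the last pictures the button looks released.
- **Other things:** After the first press, the packed cell, reject cell, bottle and film roll were located within about 4 mm of where they started. The screwdriver was found only in the scene view that time, also unmoved; the top network missed it, though the top picture shows it in place. I did not measure these again after the second press.
- **Robot:** The gripper is raised clear and touches nothing.

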